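# Check a pipe's wall at the marked spot with a pen gauge

### The job

Take the yellow pen-shaped wall-thickness gauge out of its dock and zero it by pressing its sprung nose lightly and squarely onto the middle of the dock's steel disc for about a second. Then measure the grey pipe: set the nose inside the red ring, with the gauge square to the pipe wall at that spot, and press lightly until the nose is about half-way in. Finish while still holding the gauge there, steady, with the pipe not turned and the loose fittings and the pencil left where they are.

Things in the scene. Friction and masses are not known exactly. Their poses are not given: they have to be found in the camera images.
- gauge_mid (a point): middle of the yellow body of the pen gauge, where to grip it: a box 30 (x) by 26 (y) mm, reaching 46 mm below and above this point, with a 4 mm black cap on top and a screen on its -x face. z runs along the gauge, up from nose to cap; it stands upright in the dock at the start. The tip of the free nose is 91 mm below this point
- gauge: the whole gauge, 141 mm tall, 0.16 kg; origin at the tip of the free nose, on the axis; same axes as gauge_mid. From below: a sprung nose of 12 mm diameter standing out 14 mm, a steel barrel of 18 mm diameter, 31 mm long, then the yellow body
- nose_tip (a point): centre of the flat rubber tip of the gauge's sprung nose (moves with the nose); same axes as the gauge, z pointing up into the gauge
- nose (a joint): how far the sprung nose is pushed into the gauge: 0 free, 0.010 m fully in. The spring takes 1.5 N to start and 4 N per cm more (3.5 N half-way, 5.5 N fully in)
- dock: the gauge's dock, fixed: black base plate 84 (x) by 176 (y) by 12 mm, origin under its centre on the table. A grey well block 50 by 50 mm, top 60 mm above the table, stands at y = +45 mm; the steel disc lies at y = -45 mm
- well (a point): centre of the mouth of the dock's well, 60 mm above the table: a hole of 23 mm diameter, 48 mm deep, in which the barrel and nose stand; the yellow body rests on the block around it. Pull the gauge straight up at least 50 mm to free it
- zero_disc (a point): centre of the top of the steel zero disc on the dock, 32 mm diameter, 18 mm above the table, level; z up
- cradle: plywood board 130 (x) by 270 (y) by 18 mm, fixed, origin under its centre on the table, with two black pipe clips (24 mm wide, at y = -100 and +75 mm, open at the top) that hold the pipe along y, its axis 78 mm above the table
- pipe: grey plastic pipe, 90 mm diameter, 300 mm long, along its own y axis, origin at its middle on the axis, with a coupling of 105 mm diameter on its last 46 mm at +y. Held snugly by the clips: it turns about its axis only if forced (over 1.5 N m)
- red_spot (a point): centre of the red ring (26 mm across) drawn on the pipe's upper side, 30 mm to -y of the pipe's middle, on the outer wall; z points straight out of the wall there (the pipe lies turned by up to 23 degrees one way or 17 the other, so this is not quite up), y along the pipe
- elbow: loose grey pipe elbow, bystander: upright leg 58 mm in diameter, 80 mm tall, the other leg 50 mm long to its +y; origin under the upright leg
- coupler: loose grey pipe sleeve standing on end, bystander: 58 mm in diameter, 55 mm tall; origin under its centre
- pencil: loose red flat carpenter's pencil, bystander: 14 by 172 by 8 mm, along its y; origin under its middle
Mind the look-alikes: they are no part of the job. Of the things that look like the dock, take the one that is nearest to the robot's base at the start.

How it is judged (in metres and radians):
On the way:
1. the held gauge is pressed on the middle of the zero disc, within 8 mm and within 10 degrees of square, its nose between 1.5 and 9 mm in, for half a second (distance between nose_tip and zero_disc below 0.008 m and angle between the z axis of nose_tip and the z axis of zero_disc, either way round below 0.175 rad and value of joint nose between 0.0015 and 0.009 m and contact force between the fingers and gauge above 1 N), for 0.5 s.
At the end, for the whole second after the job is handed in: The gripper holds the gauge still with the nose's tip within 7 mm of the centre of the red ring, the gauge within 10 degrees of square to the wall there, the nose 1.5 to 8.5 mm in and the force on the pipe between 1 and 8 N; the spot has moved less than 4 mm (distance between nose_tip and red_spot below 0.007 m and angle between the z axis of nose_tip and the z axis of red_spot, either way round below 0.175 rad and value of joint nose between 0.0015 and 0.0085 m and contact force between gauge and pipe between 1 and 8 N and contact force between the fingers and gauge above 1 N and linear speed of gauge below 0.02 m/s and distance of red_spot from where it was at the start of the episode below 0.004 m); the arm keeps its last pose, push and grip.
It fails at once if the gauge is pressed on the pipe with more than 15 N (contact force between gauge and pipe above 15 N).
It fails at once if a bystander is moved by more than 20 mm (distance of any of elbow, coupler, pencil from where it was at the start of the episode above 0.02 m).
It also fails if it takes over 51 s, if anything falls off the work surface, if the arm or the gripper's body presses on something with over 40 N, if the wrist force passes 120 N, or if a joint passes its speed limit or range.

### The arm

A 6-joint arm with a two-finger parallel gripper is mounted at the origin on the work surface. World frame = base frame: x ahead of the robot, y to its left, z up, the work surface at z = 0. Lengths are in mm, angles in rad, forces in N, time in s.
With the tool pointing down it reaches from about 350 to 775 mm from the base axis. Payload 7.3 kg.
Tool frame: the origin (TCP) lies midway between the tips of the shut fingers; the grasp point (between the pads) lies 19 mm behind it; z points along the fingers, y is the direction in which the jaws open and shut (so a half turn about z gives the same grasp; the last joint's range is limited). The gripper opens to 92 mm and grips with 3 to 60 N. Pads are 19 mm wide; open, the fingers measure 130 mm over their backs; the gripper's body (75 mm by 190 mm) begins 47 mm behind the grasp point.
Start: joints at [1.158, 0.342, 1.524, -0, 1.275, -0.146], TCP at [138.399, 506.449, 226.741] pointing down, gripper open.
Joint ranges: [-2.53, 2.53], [-0.77, 2.02], [0.04, 2.7], [-1, 4.14], [0.28, 2.66], [-3.11, 3.11]. Speed limits (rad/s): [2.57, 2.57, 3.14, 3.14, 3.14, 3.14].

### API

Orientations are given as [roll, pitch, yaw] about the fixed x, y, z axes, in that order (R = Rz(yaw) Ry(pitch) Rx(roll)).
In Python, from plant import sensors, imaging, ticket gives the robot as it stands. The module is installed in compiled form; this text tells all that it offers.
- The arm moves only by the tool arm_command, never from a script. Its argument "increments" is one flat list of numbers, 5 for each row, row after row: the closure, from 0 (fully open) to 1 (shut), then the shift along the tool's x, y, z in mm, then the turn about the tool's z in degrees. In form: [hand, dx, dy, dz, spin, hand, dx, dy, dz, spin, ...]. A call has 1 to 20 rows; each row is the pose to reach, as a shift and turn from the pose commanded when the call began, along the tool's axes at that moment; what a row does not reach only later rows make up. A row lasts 1/8 s, in which the tool goes at most 62.5 mm and 10.7 degrees, less where a joint would pass 70% of its speed; a pose out of reach is approached as far as the arm can. A call with a gripper value outside its range is refused whole. The fingers move at their own pace and stop on an object; the grip force is fixed at half the most. Time passes only in rows, so rows that repeat a pose let the fingers close. It gives the time, the measured TCP pose, the force and the opening at its end, in the units of the state.
- sensors.get_obs(): the state, without advancing time (a new reading comes with each control period).
- imaging.capture(name): name is "scene" or "top"; returns the picture (420x560x3 uint8, blue, green, red); there is no depth.
- imaging.calibration(name): a dict with "fx", "fy", "cx", "cy" (pixels), "D" ([k1, k2, p1, p2, k3] as OpenCV has them; the pictures are not rectified), "world_to_cam" (4x4, takes a point from world to camera coordinates). Camera axes: x right, y down, z forward; pixel columns grow to the right and rows downward; lengths in mm; the calibration is good to about 2 mm. A picture is of the moment at which its call begins. calibration takes no time and is no camera call.
- ticket.close_job(): hands the job in, once; it reports no verdict.
The state is a dict: "time": time; "joint_positions": joint angles; "dq": joint speeds; "tau": joint torques, N m; "tool_pos": TCP position; "tcp_rot": TCP orientation; "contact_force": force on the tool from outside, world axes, zero at the start; "moment": the same for the moment, N m; "grip_width": finger opening in mm.
Only numpy, scipy, OpenCV 4.12 (cv2) and the standard library are available. Lean on these libraries where they do the work, as an engineer would, in place of code of your own. Each camera call takes 0.05 s, during which the arm holds its last target. There are 200 camera calls.

## Working session

There is one attempt and no reset: what is moved stays moved. The work goes in short steps, Python scripts to look and compute and a tool call to move; the robot and the scene stay as the last step left them, time stands still between calls to the robot, and variables do not carry over. Pictures are saved under pics/ and viewed, about 8 in all and at most 12, crops included, and the job is handed in when it is done.

Besides the shell and the picture viewer there is one more tool, called after "Request:" as name(argument=value, ...) on one line, values as JSON. arm_command: Moves the arm, as the interface text tells. Its arguments: {"type":"object","properties":{"increments":{"type":"array","items":{"type":"number"}}},"required":["increments"]}

```bash
mkdir -p pics
python3 - <<'E'
from plant import sensors, imaging
import cv2
o=sensors.get_obs(); print(o)
for n in("scene","top"):
    cv2.imwrite(f"pics/{n}0.png",imaging.capture(n)); print(imaging.calibration(n))
E
```

```text
{'time': 0.0, 'joint_positions': array([ 1.15797273e+00,  3.42759177e-01,  1.52504804e+00, -4.38144286e-05,
        1.27542742e+00, -1.45997191e-01]), 'dq': array([-0.00085374, -0.00105285, -0.00047746, -0.00017746, -0.00037669,
        0.0012712 ]), 'tau': array([ 1.40263772e-03, -4.31230617e+01, -2.44223428e+01,  7.17768981e-02,
        5.59402665e-02, -1.32312734e-04]), 'tool_pos': array([138.24205234, 506.02341031, 226.01523743]), 'tcp_rot': array([-3.13996204e+00, -1.97424793e-04,  2.87477888e+00]), 'contact_force': array([0.49335498, 0.79977528, 0.77096893]), 'moment': array([ 0.08008775, -0.00645262,  0.03198914]), 'grip_width': 91.76135951093181}
{'fx': 407.97810708915665, 'fy': 407.97810708915665, 'cx': 269.45551429728783, 'cy': 203.0400440489655, 'D': array([-0.11842033,  0.        ,  0.        ,  0.        ,  0.        ]), 'world_to_cam': array([[ 7.43076592e-01,  6.69126166e-01, -1.03610744e-02,
        -3.76383302e+02],
       [ 5.69515999e-01, -6.40436255e-01, -5.15260061e-01,
        -3.33956522e+02],
       [-3.51409597e-01,  3.76976893e-01, -8.56971247e-01,
         1.18877707e+03],
       [ 0.00000000e+00,  0.00000000e+00,  0.00000000e+00,
         1.00000000e+00]])}
{'fx': 496.34045896372544, 'fy': 496.34045896372544, 'cx': 276.14496577179574, 'cy': 208.29589233589093, 'D': array([-0.06509509,  0.        ,  0.        ,  0.        ,  0.        ]), 'world_to_cam': array([[ 3.01951564e-02, -9.99265587e-01,  2.35910635e-02,
        -9.15196517e+01],
       [-9.83556298e-01, -3.39083591e-02, -1.77390058e-01,
         5.75342730e+02],
       [ 1.78059715e-01, -1.78468185e-02, -9.83857830e-01,
         1.24776447e+03],
       [ 0.00000000e+00,  0.00000000e+00,  0.00000000e+00,
         1.00000000e+00]])}
```

View pics/scene0.png

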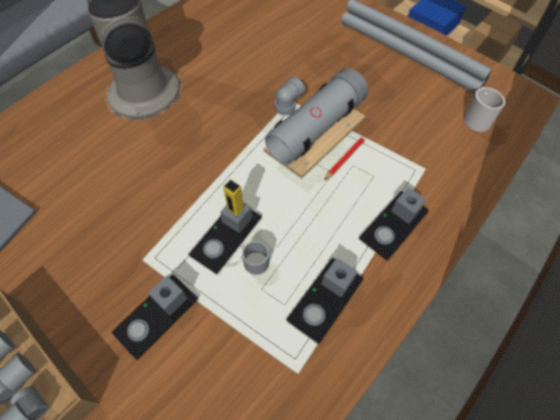

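View pics/top0.png

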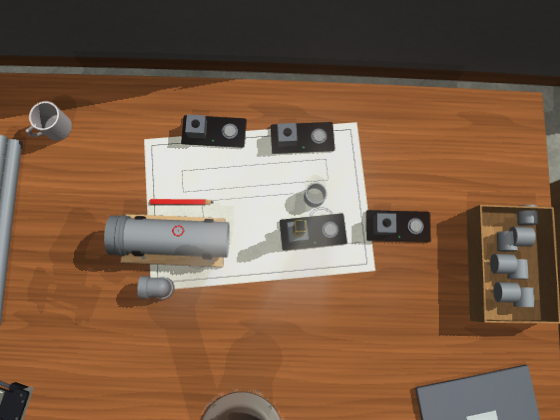

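Candidates for the dock in the top view: (313,232) with the gauge, and (398,226), (302,138), (214,131), all empty. The nearest to the base (about (240,420)) is (313,232). I'll check it in one close crop.

Run:
```python
import cv2,numpy as np
t=cv2.imread("pics/top0.png");s=cv2.imread("pics/scene0.png")
def c(im,x,y,w=100,h=75,k=4):
    r=cv2.resize(im[y:y+h,x:x+w],None,fx=k,fy=k,interpolation=cv2.INTER_CUBIC)
    for i in range(0,w,20): cv2.putText(r,str(x+i),(i*k,8),0,.3,(0,0,255)); cv2.line(r,(i*k,10),(i*k,14),(0,0,255))
    for i in range(0,h,20): cv2.putText(r,str(y+i),(0,i*k+4),0,.3,(255,0,255))
    return r
cv2.imwrite("pics/c1.png",np.vstack([np.hstack([c(t,265,195),c(s,180,175,)]),np.hstack([c(t,130,195),c(s,265,80)])]))
```

```text
(no output)
```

View pics/c1.png

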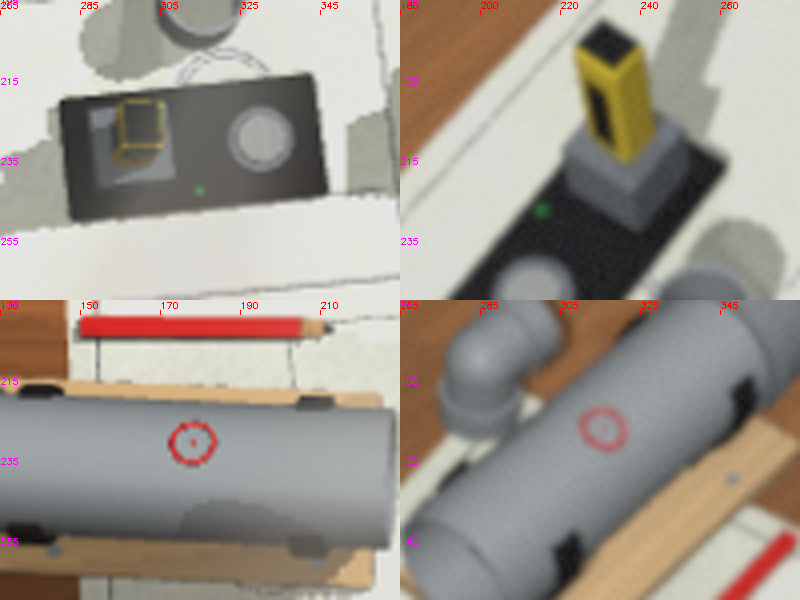

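```bash
cat > h.py <<'E'
import numpy as np,cv2
from scipy.optimize import least_squares
from plant import sensors, imaging
cal={n:imaging.calibration(n) for n in("scene","top")}
def KD(c): return np.array([[c["fx"],0,c["cx"]],[0,c["fy"],c["cy"]],[0,0,1]]),np.array(c["D"])
def proj(n,P):
    c=cal[n];K,D=KD(c);T=c["world_to_cam"]
    return cv2.projectPoints(np.atleast_2d(P).astype(float),cv2.Rodrigues(T[:3,:3])[0],T[:3,3],K,D)[0].reshape(-1,2)
def ray(n,uv):
    c=cal[n];K,D=KD(c);T=c["world_to_cam"];R=T[:3,:3]
    p=cv2.undistortPoints(np.array([[uv]],float),K,D).ravel()
    d=R.T@np.array([p[0],p[1],1]);return -R.T@T[:3,3],d/np.linalg.norm(d)
def atz(n,uv,z): o,d=ray(n,uv);return (o+d*(z-o[2])/d[2])[:2]
E
python3 - <<'E'
from h import *
print("disc",atz("top",(330.5,229.5),18),atz("scene",(214,248),18))
print("cap",atz("top",(300.3,226),156),atz("scene",(232,186),156))
cor=[(280,220),(343,213.3),(347,243),(283.3,250.3)]
C=np.array([atz("top",u,12) for u in cor]);print("corners",C,C.mean(0))
def dock(p):
    c,s=np.cos(p[2]),np.sin(p[2]);return lambda x,y,z:np.array([p[0]+c*x-s*y,p[1]+s*x+c*y,z])
def f(p):
    d=dock(p);r=[]
    M=[d(42,88,12),d(42,-88,12),d(-42,-88,12),d(-42,88,12),d(0,-45,18),d(0,45,156)]
    r.append(proj("top",M)-(cor+[(330.5,229.5),(300.3,226)]))
    r.append(proj("scene",M[4:])-[(214,248),(232,186)])
    return np.vstack(r).ravel()
R=least_squares(f,[*C.mean(0),0]);p=R.x;d=dock(p)
print("dock",p,np.degrees(p[2]),R.fun.round(1),"well",d(0,45,60),"disc",d(0,-45,18))
ed=[("top",q) for q in[(155,219.3),(190,220.5),(226,222),(155,254.5),(226,257)]]+[("scene",q) for q in[(305,105),(325,86.2),(315,142.5),(345,112.5)]]
ring={"top":(178,230.75),"scene":(315.75,112.25)}
def axis(q): return np.array([q[0],q[1],78.]),np.array([-np.sin(q[2]),np.cos(q[2]),0])
def spot(q):
    a,u=axis(q);n=np.array([np.cos(q[2])*np.sin(q[3]),np.sin(q[2])*np.sin(q[3]),np.cos(q[3])]);return a+45*n,n
def g(q,w=1):
    a,u=axis(q);r=[]
    for n,e in ed:
        o,dd=ray(n,e);m=np.cross(u,dd);r.append(w*(abs((a-o)@m)/np.linalg.norm(m)-45)/2.4)
    for n in ring:r+=list(proj(n,spot(q)[0])[0]-ring[n])
    return np.array(r)
x0=atz("top",(178,238),78)
for w in(1,.3):
    R=least_squares(g,[*x0,0,0],args=(w,));print(w,"pipe",R.x,np.degrees(R.x[2:]),R.fun.round(1),spot(R.x))
E
```

```text
disc [ 531.5667769  -220.83993206] [ 535.32298224 -215.9829219 ]
cap [ 518.18798476 -130.16004346] [ 522.59767896 -128.49576465]
corners [[ 553.6928355   -84.95762942]
 [ 577.80652651 -255.14257436]
 [ 497.33214949 -266.48858149]
 [ 472.32726455  -96.1084627 ]] [ 525.28969402 -175.67431199]
dock [ 5.26381433e+02 -1.74420923e+02  1.42970639e-01] 8.191614215244533 [-1.3 -0.7  0.2 -1.   0.4  0.  -1.1 -0.  -0.7 -0.5 -0.1 -0.7 -1.7  0.2
 -1.4 -0.3] well [ 519.96964973 -129.88005375   60.        ] disc [ 532.79321593 -218.96179234   18.        ]
1 pipe [ 4.90357541e+02  1.68848455e+02 -6.48023941e-03  2.87285696e-01] [-0.37129037 16.46025792] [-0.9 -0.6 -0.7  0.5  0.  -2.4 -0.7  1.  -1.  -0.5 -0.7 -0.8 -0. ] (array([503.10803259, 168.76582719, 121.15574276]), array([ 0.28334426, -0.00183616,  0.95901651]))
0.3 pipe [ 4.90244609e+02  1.68862246e+02 -6.54006850e-03  2.89782600e-01] [-0.37471832 16.60331996] [-0.2 -0.2 -0.2  0.1 -0.  -0.7 -0.2  0.3 -0.3 -0.5 -0.7 -0.8 -0. ] (array([503.10280949, 168.77815145, 121.12377085]), array([ 0.28573779, -0.00186877,  0.95830602]))
```

Measured from both views: well (520,-130), disc (533,-219), dock yaw 8.2°. The ring is at (503,169,121), tilted about 16.5° towards +x. The arm can't tilt the tool, so I'll zero the gauge upright first. Then I'll pivot it in the jaws against the fixed well block.

Request:
arm_command(increments=[0,-536,-513,0,-23.5,0,-536,-513,0,-23.5,0,-536,-513,0,-23.5,0,-536,-513,0,-23.5,0,-536,-513,0,-23.5,0,-536,-513,0,-23.5,0,-536,-513,0,-23.5,0,-536,-513,0,-23.5,0,-536,-513,0,-23.5,0,-536,-513,0,-23.5,0,-536,-513,0,-23.5,0,-536,-513,0,-23.5,0,-536,-513,0,-23.5,0,-536,-513,0,-23.5,0,-536,-513,0,-23.5,0,-536,-513,0,-23.5])

```text
time: 2.1
tool_pos: [519.9, -128.6, 227.1]
tcp_rot: [-3.142, 0.0, -2.997]
contact_force: [-0.5, -0.3, 0.5]
grip_width: 91.8
```

Run:
```python
from h import *
o=sensors.get_obs();print(o["time"],o["tool_pos"],np.degrees(o["tcp_rot"]),o["contact_force"])
s=imaging.capture("scene");t=imaging.capture("top")
print(proj("scene",[o["tool_pos"],[520,-130,156]]),proj("top",[o["tool_pos"],[520,-130,156]]))
k=lambda im,x,y:cv2.resize(im[y:y+150,x:x+100],None,fx=4,fy=4,interpolation=cv2.INTER_CUBIC)
cv2.imwrite("pics/c2.png",np.hstack([k(s,180,100),k(t,250,150)]))
```

```text
2.1 [ 519.90274453 -128.56909803  227.0961282 ] [-1.79999190e+02  2.15008485e-02 -1.71698539e+02] [-0.47747417 -0.32489024  0.54398952]
[[227.61184552 164.34424305]
 [230.56555971 185.75321601]] [[301.86595666 220.73897964]
 [300.24978327 225.24942384]]
```

View pics/c2.png

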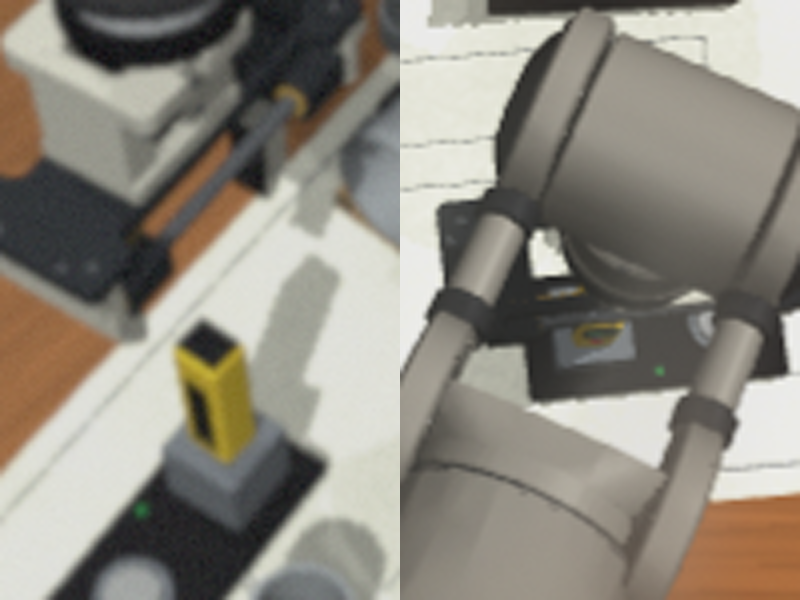

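The scene view shows the jaws straddling directly above the gauge: finger tips at (214,184) and (246,146), cap at (232,186). The tool matches the estimate, so I'll descend and grip.

Request:
arm_command(increments=[0,0,-1.3,50,0,0,0,-1.3,90,0,0,0,-1.3,115,0,0,0,-1.3,128,0,0,0,-1.3,128,0,0,0,-1.3,128,0,0.5,0,-1.3,128,0,1,0,-1.3,128,0,1,0,-1.3,128,0,1,0,-1.3,128,0,1,0,-1.3,128,0,1,0,-1.3,128,0,1,0,-1.3,128,0,1,0,-1.3,128,0])

```text
time: 3.95
tool_pos: [520.3, -130.9, 98.6]
tcp_rot: [3.141, -0.0, -2.998]
contact_force: [-0.2, 1.3, 0.7]
grip_width: 25.7
```

Request:
arm_command(increments=[1,0,0,-10,0,1,0,0,-30,0,1,0,0,-60,0,1,0,0,-65,0,1,0,0,-65,0,1,0,-40,-65,0,1,0,-80,-65,0,1,0,-90,-65,0,1,0,-90,-65,0,1,0,-90,-65,0,1,0,-90,-30,0,1,0,-90,-12,0,1,0,-90,-8,0,1,0,-90,-8,0])

```text
time: 5.7
tool_pos: [533.5, -219.6, 107.2]
tcp_rot: [-3.141, 0.0, -2.997]
contact_force: [-0.0, -0.4, -2.0]
grip_width: 26.0
```

Run:
```python
from h import *
o=sensors.get_obs();print(o["time"],o["tool_pos"],o["contact_force"])
s=imaging.capture("scene");t=imaging.capture("top")
p=o["tool_pos"];tip=[p[0],p[1],p[2]-84];print(proj("scene",[tip,[532.8,-219,18]]))
k=lambda im,x,y:cv2.resize(im[y:y+100,x:x+100],None,fx=6,fy=6,interpolation=cv2.INTER_CUBIC)
cv2.imwrite("pics/c3.png",k(s,170,170))
```

```text
5.7 [ 533.52588055 -219.58783289  107.16021474] [-0.02090615 -0.44416332 -1.97780374]
[[211.97111019 247.62997763]
 [212.24206601 248.22816751]]
```

View pics/c3.png

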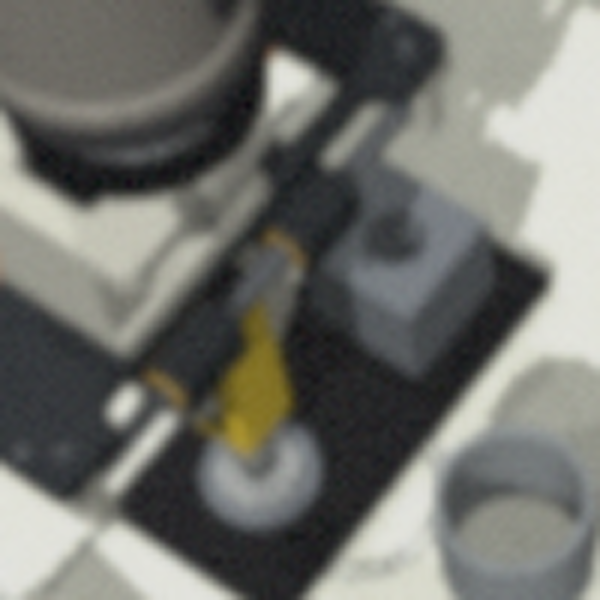

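The gauge hangs upright over the disc: nose about (213,248), disc centre about (213,249). I'll press about 5 mm and hold.

Request:
arm_command(increments=[1,0,0,4,0,1,0,0,6,0,1,0,0,8,0,1,0,0,9.5,0,1,0,0,10.5,0,1,0,0,10.5,0,1,0,0,10.5,0,1,0,0,10.5,0,1,0,0,10.5,0,1,0,0,10.5,0,1,0,0,10.5,0,1,0,0,10.5,0])

```text
time: 7.3
tool_pos: [533.4, -220.2, 96.3]
tcp_rot: [-3.141, 0.0, -2.998]
contact_force: [0.3, 0.3, 1.5]
grip_width: 26.1
```

The force rose 3.5 N, which matches half-way in. I'll hold a little longer, lift, and go to the -x side of the well block.

Request:
arm_command(increments=[1,0,0,0,0,1,0,0,0,0,1,0,0,0,0,1,0,0,-6,0,1,0,0,-18,0,1,0,0,-25,0,1,20,0,-25,0,1,40,20,-25,0,1,40,60,-25,0,1,40,84,-25,0,1,40,90,-25,0,1,40,90,-25,0,1,38,90,-25,0,1,36,90,-25,0,1,36,90,-25,0,1,36,90,-25,0])

```text
time: 9.3
tool_pos: [484.7, -136.3, 121.1]
tcp_rot: [3.141, -0.0, -2.998]
contact_force: [0.1, -0.4, -1.8]
grip_width: 25.8
```

Request:
arm_command(increments=[1,-2,0,0,0,1,-4,0,0,0,1,-6,0,0,0,1,-8,0,0,0,1,-10,0,0,0,1,-10,0,0,0,1,-10,0,0,0])

```text
time: 10.18
tool_pos: [493.3, -134.7, 121.0]
tcp_rot: [3.141, -0.003, -2.998]
contact_force: [-4.5, -1.0, 0.6]
grip_width: 26.1
```

Request:
arm_command(increments=[1,-2,0,0,0,1,-4,0,0,0,1,-6,0,0,0,1,-8,0,0,0,1,-10,0,0,0,1,-12,0,0,0,1,-14,0,0,0,1,-16,0,0,0,1,-16,0,0,0,1,-16,0,0,0])

```text
time: 11.42
tool_pos: [508.7, -132.4, 120.4]
tcp_rot: [3.141, -0.005, -2.998]
contact_force: [-4.9, -1.3, -2.0]
grip_width: 26.2
```

Request:
arm_command(increments=[1,5,0,0,0,1,12,0,-10,0,1,12,0,-60,0,1,12,0,-110,0,1,12,0,-110,0,1,-5,50,-110,8.6,1,-20,100,-110,8.6,1,-35,150,-110,8.6,1,-50,200,-110,8.6,1,-62,250,-110,8.6,1,-71,285,-110,8.6,1,-73,293,-110,8.6,1,-73,293,-110,8.6,1,-73,293,-110,8.6,1,-73,293,-110,8.6])

```text
time: 13.3
tool_pos: [541.0, 166.9, 231.3]
tcp_rot: [-3.141, 0.0, 3.133]
contact_force: [-1.0, 0.1, -2.6]
grip_width: 25.9
```

Run:
```python
from h import *
o=sensors.get_obs();print(o["time"],o["tool_pos"],o["tcp_rot"],o["contact_force"])
s=imaging.capture("scene");t=imaging.capture("top")
cv2.imwrite("pics/s4.png",s);cv2.imwrite("pics/t4.png",t)
p=o["tool_pos"]
for a in(12,16,20):
  r=np.radians(a);n=np.array([np.sin(r),0,np.cos(r)]);G=p+[0,0,19]
  print(a,"tip,barrelbottom,bodybottom,cap",[proj(c,[G-103*n,G-89*n,G-58*n,G+38*n]).round(1).tolist() for c in("scene","top")])
k=lambda im,x,y:cv2.resize(im[y:y+100,x:x+66],None,fx=6,fy=6,interpolation=cv2.INTER_CUBIC)
cv2.imwrite("pics/c4.png",np.hstack([k(s,285,60),k(t,145,170)]))
```

```text
13.3 [540.95481383 166.85232598 231.2753136 ] [-3.14149781e+00  6.51684565e-05  3.13331399e+00] [-1.0468366   0.14913173 -2.61793268]
12 tip,barrelbottom,bodybottom,cap [[[320.9, 107.6], [322.5, 104.0], [326.1, 95.7], [338.6, 66.7]], [[176.7, 221.7], [175.8, 219.6], [173.7, 214.8], [166.5, 198.4]]]
16 tip,barrelbottom,bodybottom,cap [[[318.7, 105.6], [320.5, 102.3], [324.7, 94.6], [339.6, 67.5]], [[176.4, 224.4], [175.5, 222.0], [173.5, 216.4], [166.6, 197.3]]]
20 tip,barrelbottom,bodybottom,cap [[[316.4, 103.5], [318.5, 100.5], [323.4, 93.3], [340.5, 68.4]], [[176.1, 227.1], [175.2, 224.3], [173.3, 218.0], [166.8, 196.2]]]
```

View pics/c4.png

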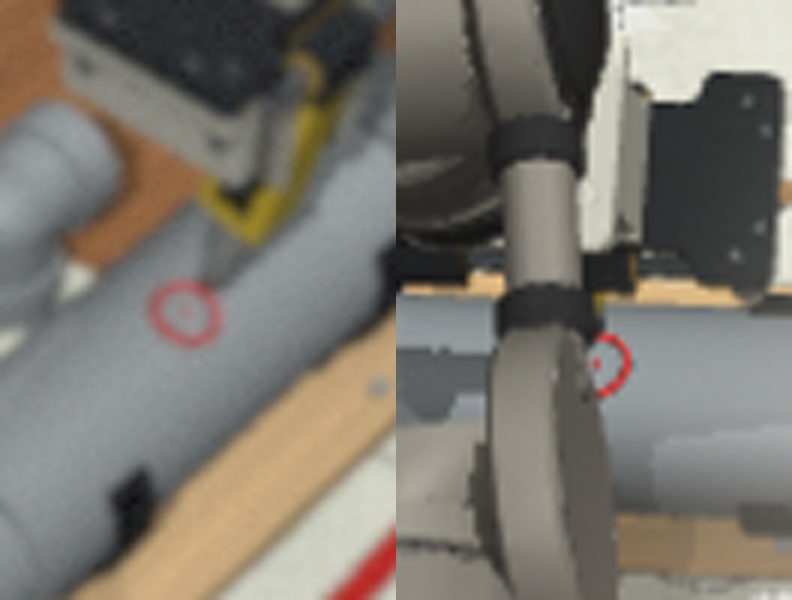

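Run:
```python
from h import *
s=cv2.imread("pics/s4.png");p=sensors.get_obs()["tool_pos"];G=p+[0,0,19]
K=10;x0,y0=310,65
out=[]
for a in(None,12,16,20):
  im=cv2.resize(s[y0:y0+56,x0:x0+40],None,fx=K,fy=K,interpolation=cv2.INTER_CUBIC)[:, :400]
  if a:
    r=np.radians(a);ex=np.array([np.cos(r),0,-np.sin(r)]);ez=np.array([np.sin(r),0,np.cos(r)]);ey=np.array([0,1.,0])
    P=lambda x,y,z:tuple(int(v) for v in ((proj("scene",G+ex*x+ey*y+ez*z)[0]+[1.3,0]-[x0-.5,y0-.5])*K))
    for x,y in[(-15,-13),(15,-13),(15,13),(-15,13)]: cv2.line(im,P(x,y,-58),P(x,y,34),(0,0,255),1)
    for z in(-58,): cv2.polylines(im,[np.array([P(x,y,z) for x,y in[(-15,-13),(15,-13),(15,13),(-15,13)]])],True,(0,0,255),1)
    for rr,z in((9,-58),(9,-89),(6,-89),(6,-103)): cv2.polylines(im,[np.array([P(rr*np.cos(t),rr*np.sin(t),z) for t in np.linspace(0,6.28,30)])],True,(255,0,255),1)
    cv2.putText(im,str(a),(5,540),0,.7,(0,0,255))
  out.append(im)
cv2.imwrite("pics/c5.png",cv2.resize(np.hstack(out[1:]),(800,373)) if 0 else cv2.resize(np.vstack([np.hstack(out[:2]),np.hstack(out[2:])])[:, :],(430*1,600)) if 0 else np.hstack([cv2.resize(o[150:],(266,273)) for o in out[1:]]))
```

```text
(no output)
```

View pics/c5.png

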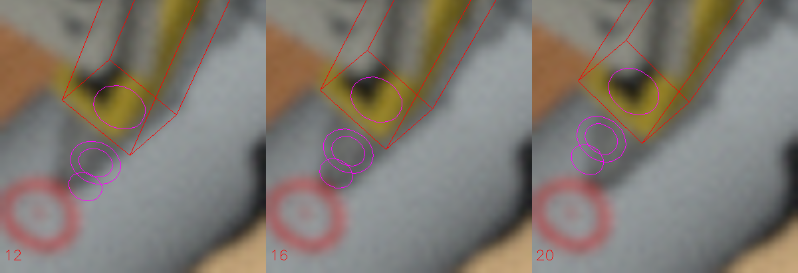

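The 16° overlay fits the held gauge (body corner, barrel and nose all line up), and the wall is at about 16.5°. I'll approach along the normal to about 8 mm off and check again.

Request:
arm_command(increments=[1,2,1,7,0,1,5,1.9,15,0,1,7,1.9,21,0,1,7.5,1.9,23,0,1,7.5,1.9,23,0,1,7.5,1.9,23,0])

```text
time: 14.15
tool_pos: [533.6, 170.0, 208.5]
tcp_rot: [3.141, 0.001, 3.135]
contact_force: [-0.7, -0.1, -2.3]
grip_width: 25.8
```

Run:
```python
from h import *
o=sensors.get_obs();print(o["time"],o["tool_pos"],o["contact_force"])
s=imaging.capture("scene");cv2.imwrite("pics/s5.png",s)
G=o["tool_pos"]+[0,0,19];K=12;x0,y0=295,75
out=[]
for a in(0,16):
  im=cv2.resize(s[y0:y0+50,x0:x0+33],None,fx=K,fy=K,interpolation=cv2.INTER_CUBIC)
  if a:
    r=np.radians(a);n=np.array([np.sin(r),0,np.cos(r)]);ex=np.array([np.cos(r),0,-np.sin(r)])
    for c,rr,col in((G-103*n,6,(255,0,255)),(np.array([503.1,168.8,121.1]),13,(0,255,0)),(G-89*n,9,(255,0,255)),(G-58*n,9,(255,0,255))):
      Q=[c+rr*(np.cos(t)*ex+np.sin(t)*np.array([0,1,0])) for t in np.linspace(0,6.28,40)]
      cv2.polylines(im,[((proj("scene",Q)+[1.3,0]-[x0-.5,y0-.5])*K).astype(int)],True,col,1)
    print("tip",G-103*n)
  out.append(im)
cv2.imwrite("pics/c6.png",np.hstack(out))
```

```text
14.15 [533.59976064 169.97146105 208.45756933] [-0.65348958 -0.0722046  -2.25802157]
tip [505.20911299 169.97146105 128.44761465]
```

View pics/c6.png

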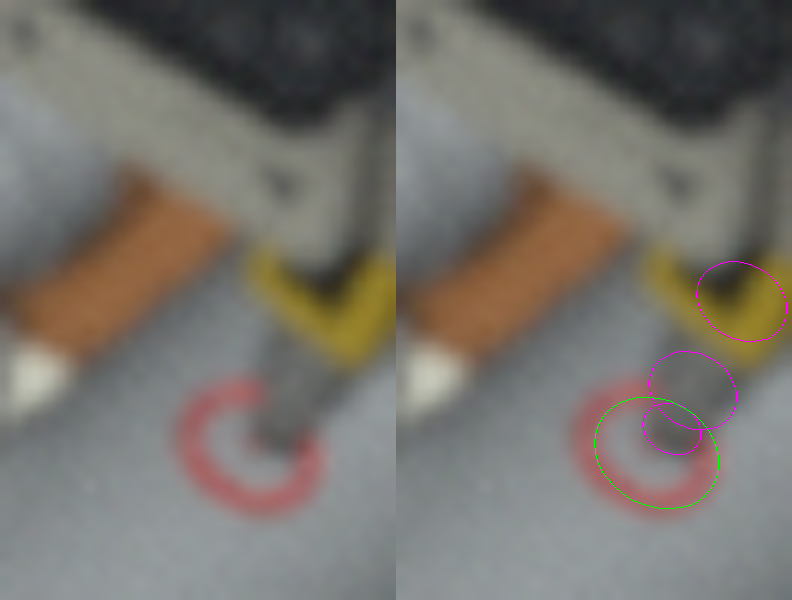

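The nose end sits at about (283,432) in the crop, up and right of the ring centre at (251,448). The plan already covers part of that. The rest calls for about -3 mm across the wall and -2 mm along the pipe, so I'll shift and close in by 3 mm.

Request:
arm_command(increments=[1,2,-1,0,0,1,3.7,-2.2,1,0,1,3.7,-2.2,2,0,1,3.7,-2.2,2,0,1,3.7,-2.2,2,0])

```text
time: 14.82
tool_pos: [529.7, 167.8, 206.2]
tcp_rot: [3.141, 0.0, 3.135]
contact_force: [1.7, 0.1, -1.9]
grip_width: 26.0
```

Run:
```python
from h import *
o=sensors.get_obs();print(o["time"],o["tool_pos"],o["contact_force"])
f=lambda n:np.mean([imaging.capture(n).astype(float) for _ in range(4)],0).astype(np.uint8)
s=f("scene");t=f("top");cv2.imwrite("pics/s6.png",s)
K=16
k=lambda im,x,y:cv2.resize(im[y:y+34,x:x+24],None,fx=K,fy=K,interpolation=cv2.INTER_CUBIC)
cv2.imwrite("pics/c7.png",np.hstack([k(s,304,90),k(t,168,214)]))
```

```text
14.825 [529.72137182 167.7872281  206.23947808] [ 1.70842233  0.11790387 -1.90464731]
```

View pics/c7.png

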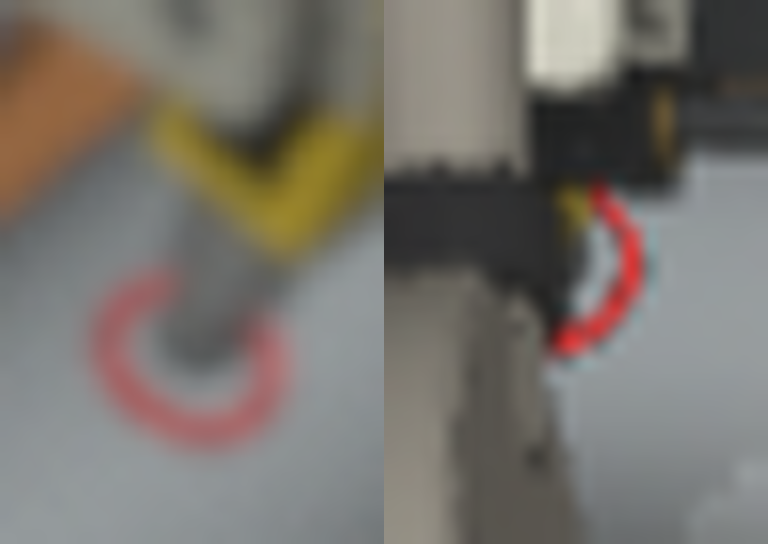

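The nose end, at (198,350), is almost over the ring centre at (191,358) in the crop. The remaining approach along the normal should close that gap, so I'll go in by small steps while watching the force.

Request:
arm_command(increments=[1,0.6,0,2,0,1,1.1,0,4,0,1,1.7,0,6,0,1,1.7,0,6,0,1,1.7,0,6,0,1,1.7,0,6,0])

```text
time: 15.98
tool_pos: [528.1, 167.8, 200.4]
tcp_rot: [3.141, 0.0, 3.135]
contact_force: [0.1, 0.4, 0.7]
grip_width: 25.8
```

Run:
```python
from h import *
F=[]
for _ in range(6):
    imaging.capture("scene");o=sensors.get_obs();F.append(np.r_[o["tool_pos"],o["contact_force"]])
print(o["time"],np.mean(F,0).round(2),np.std(F,0).round(2))
```

```text
16.275 [ 5.2808e+02  1.6778e+02  2.0032e+02  3.1000e-01 -6.6000e-01  5.0000e-01] [0.02 0.01 0.04 0.61 0.28 0.35]
```

Request:
arm_command(increments=[1,0.3,0,1,0,1,0.6,0,2.1,0,1,0.6,0,2.1,0,1,0.6,0,2.1,0,1,0.6,0,2.1,0,1,0.6,0,2.1,0])

```text
time: 17.02
tool_pos: [527.5, 167.8, 198.2]
tcp_rot: [3.142, 0.0, 3.135]
contact_force: [1.8, -0.9, 1.3]
grip_width: 26.1
```

Run:
```python
from h import *
F=[];I=[]
for _ in range(8):
    I.append(imaging.capture("scene").astype(float));o=sensors.get_obs();F.append(np.r_[o["tool_pos"],o["contact_force"]])
print(o["time"],np.mean(F,0).round(2),np.std(F,0).round(2))
s=np.mean(I,0).astype(np.uint8);K=16
out=[]
G=np.mean(F,0)[:3]+[0,0,19]
for a in (0,16):
    im=cv2.resize(s[85:121,302:327],None,fx=K,fy=K,interpolation=cv2.INTER_CUBIC)
    if a:
        r=np.radians(a);n=np.array([np.sin(r),0,np.cos(r)]);ex=np.array([np.cos(r),0,-np.sin(r)])
        P=lambda v:((proj("scene",v)+[1.8,0]-[301.5,84.5])*K).astype(int)
        cv2.polylines(im,[P([G-58*n+x*ex+np.array([0,y,0]) for x,y in((-15,-13),(15,-13),(15,13),(-15,13))])],True,(0,0,255),1)
        for z,rr in((58,9),(89,9),(98,6)): cv2.polylines(im,[P([G-z*n+rr*(np.cos(t)*ex+np.sin(t)*np.array([0,1,0])) for t in np.linspace(0,6.28,40)])],True,(255,0,255),1)
    out.append(im)
cv2.imwrite("pics/c8.png",np.hstack(out))
```

```text
17.425 [ 5.2750e+02  1.6779e+02  1.9817e+02  2.1000e+00 -6.0000e-02  1.0800e+00] [0.01 0.01 0.02 0.47 0.47 0.34]
```

View pics/c8.png

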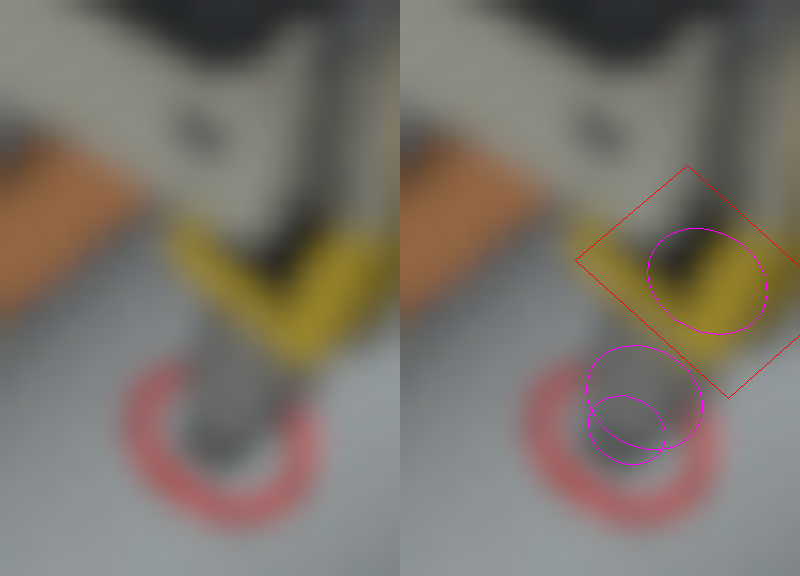

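The nose end at (218,435) in the crop coincides with the ring centre at (221,437). The normal force is about 3.5 N (half-way in), the pose is steady, and the ring pixel hasn't changed since the start. I'll hand in.

```bash
python3 -c "
from plant import ticket;print(ticket.close_job())"
```

```text
the job is handed in; nothing more can be done
None
```

The job is handed in with the gripper holding the gauge on the red ring, nose about half-way in. It took 17.4 s of the 51 s allowed; no verdict was reported.

- **Zeroing:** I took the gauge from the nearest dock and pressed it upright on the middle of the disc for over a second. The force rose about 3.5 N, which is half-way in.
- **Tilting:** The arm can't tilt the tool and the pipe spot leans about 16.5°. I turned the gauge about 15–16° in the jaws by pushing its barrel against the fixed well block.
- **Position on the ring:** In the last picture the nose tip is within about 1–2 mm of the ring centre.
- **Force on the pipe:** It is about 3–3.7 N, so the nose is roughly 5 mm in. The force reading was noisy by about 0.5 N.
- **Pipe and bystanders:** The ring's pixel did not move, so the pipe did not turn. I kept clear of the loose fittings and the pencil, but did not check them in a last picture.

**Less certain:** the tilt. An image overlay and the push distance both gave about 15–16°. In the last overlay the yellow body sat about 2 pixels higher than predicted, which I put down to blur and calibration. I expect the gauge to be within about 6° of square.

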